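Set the ratchet print stand and fit its V saddle

TASK

Get the ratchet stand ready to prop up a print. First raise its square column exactly four clicks of the pawl, counting from its present rest, which is below the first notch, and let it rest on that fourth notch. Then take the V-shaped saddle from the wooden rack and seat its tapered shank fully home in the top of the column, with the slot under its flange over the two drive dogs; leave the flat pad head and everything else where they are.

Things in the scene. Friction and masses are not known exactly. Their poses are not given: they have to be found in the camera images.
- stand: Fixed ratchet stand: steel foot 150 x 130 x 10 mm and an upright aluminium guide 58 mm square, top 125 mm above the table, in which the column slides. Origin: centre of the foot's underside. z up; x points to the side where the spring pawl and its knob stick out (to 78 mm from the axis, up to 124 mm high).
- column: Loose steel column, 40 x 40 mm, 165 mm long, about 0.6 kg, upright in the guide with 0.75 mm play each side, axes parallel to the stand's (within 0.05 rad). Origin: centre of its underside. At the start it rests on a hidden stop of varying height, with 50 to 66 mm of it above the guide. Its top 12 mm widens to x = +-28 mm. On its +x side six ratchet teeth, hidden in the guide at first.
- column_grip (a point): On the column's axis, 18 mm below its top face: where to grip it, from above, by its flat sides y = +20 and -20 mm. A grip of 40 N holds. It falls back freely if let down before a click; after a click it can be lowered only a few mm, until the pawl carries it.
- guide_top (a point): Centre of the guide's top. What is felt when lifting: at least 2 mm of free travel, then for each tooth the pull climbs by 3 to 12 N over several mm and drops off as its crest passes the pawl, which snaps in beneath it (the click) within 4 mm further. First click after 10 to 35 mm. The pitch, even all along, is between 9 and 18 mm and not told: feel it.
- column_top (a point): Centre of the round mouth in the column's top face, 165 mm above the column's origin; axes as the column's. The taper narrows from 28 mm diameter at the mouth and is 38 mm deep. Two dogs, each 10 mm wide (y), 10 mm long (x) and 7 mm high, stand on the top face at x = +21.5 and -21.5 mm.
- pawl_knob (a point): Middle of the black pawl knob, 18 mm diameter, 12 mm long, axis along the stand's x, 72 mm from the column's axis, 113 mm above the table. With the column's weight taken off the pawl, pulling the knob 6 mm outwards (under 10 N) frees the column to drop, if it has been raised too far.
- saddle: Loose V saddle, 0.35 kg, standing in either hole of the rack. Origin: centre of the underside of its flange, on the shank's axis, z up. Below: taper shank 34 mm long, 26 mm diameter at the flange, 18 mm at the end. Above: flange 54 mm across, 15 mm thick, with a slot 12 mm wide, 9 mm deep across its underside along x. Fully home the origin lies on column_top, x along the column's x, either way round.
- saddle_grip (a point): On the saddle's axis, 41 mm above its origin: where to grip it, across y, on its flat sides 36 mm apart. The dark block is 60 mm long in x, from z = 24 to 42 mm above the origin; on it two sloping cheeks, also 36 mm wide in y, reach z = 65 mm; their V opens upwards and runs along y.
- pad_head: Bystander: like shank and flange, but with a flat round pad 64 mm in diameter, top at z = 40 mm. It stands in the other hole of the rack. Origin as for the saddle.
- rack: Fixed wooden block 220 x 90 x 50 mm with two holes 32 mm wide, at x = -55 and +55 mm, in which the heads stand with their flanges on its top. Origin: centre of its underside, x along its length.
- mug: Bystander: white mug, 80 mm wide, 90 mm high; origin under its centre.
- print_part: Bystander: white printed pipe tee, 160 mm long, 103 mm high; origin under its centre, x along it.
Mind the look-alikes: they are no part of the job. Leave any yellow look-alike of the column alone.

How it is judged:
By the outcome, as a careful person would: the job done as asked, in the order asked, and still so for the second after the job is handed in, with the robot touching nothing.
It also fails if it takes over 70 s, if anything falls off the work surface, if the arm or the gripper's body presses on something with over 40 N, if the wrist force passes 120 N, or if a joint passes its speed limit or range.

ROBOT

A 6-joint arm with a two-finger parallel gripper is mounted at the origin on the work surface. World frame = base frame: x ahead of the robot, y to its left, z up, the work surface at z = 0. Lengths are in mm, angles in rad, forces in N, time in s.
With the tool pointing down it reaches from about 350 to 850 mm from the base axis. Payload 8.1 kg.
Tool frame: the origin (TCP) lies midway between the tips of the shut fingers; the grasp point (between the pads) lies 19 mm behind it; z points along the fingers, x is the direction in which the jaws open and shut, and the axes are right-handed (so a half turn about z gives the same grasp; the last joint's range is limited). The gripper opens to 85 mm and grips with 20 to 120 N. Pads are 22 mm wide; open, the fingers measure 114 mm over their backs; the gripper's body (76 mm by 85 mm) begins 54 mm behind the grasp point. The pads swing forward as they close: fully open they stand 13 mm farther back than shut.
Start: joints at [-1.372, 0.13, 1.488, -0, 1.523, -0.085], TCP at [168.024, -575.998, 231.292] pointing down, gripper open.
Joint ranges: [-2.96, 2.96], [-0.89, 2.26], [0.02, 2.5], [-1.34, 4.48], [0, 2.73], [-2.66, 2.66]. Speed limits (rad/s): [2.39, 2.39, 2.79, 3.14, 3.14, 3.14].

INTERFACE

Orientations are given as a 3x3 rotation matrix whose columns are the frame's x, y, z axes.
In Python, from rig import r gives the robot as it stands. The module is installed in compiled form; this text tells all that it offers.
- The arm moves only by the tool jog_arm, never from a script. Its argument "plan" is a list of rows, each a list of 4 numbers: the shift along the world's x, y, z in m, then the turn about the world's z in rad. In form: [[dx, dy, dz, twist], ...]. A call has 1 to 8 rows; each row shifts and turns the pose as measured when the row begins; what a row does not reach is not made up. A row lasts 1/12 s, in which the tool goes at most 41.7 mm and 7.16 degrees, less where a joint would pass 70% of its speed; a pose out of reach is approached as far as the arm can. A call is refused whole if a number of a shift passes 0.0417 or a number of a turn 0.125, either way. A call with a gripper value outside its range is refused whole. "jaw" is the closure in counts, from 0 (fully open) to 255 (shut), set as the call begins (left out, the last holds). The fingers move at their own pace and stop on an object; "squeeze" is the grip in N (left out, the last holds). Time passes only in rows, so rows that do not move let the fingers close. It gives the time, the measured TCP pose, the force and the opening at its end, in the units of the state.
- r.sense(): the state, without advancing time (a new reading comes with each control period).
- r.snapshot(name): name is "side" or "top"; returns a dict with "pixels" (420x560x3 uint8, red, green, blue), "fx", "fy", "cx", "cy" (pixels), "dist" ([k1, k2, p1, p2, k3] as OpenCV has them; the pictures are not rectified), "position" and "attitude" of the camera in the world. Camera axes: x right, y up, looking along -z (the intrinsics and any distortion apply to the point x, -y, -z); pixel columns grow to the right and rows downward; lengths in mm; the calibration is good to about 2 mm. A picture is of the moment at which its call begins. There is no depth.
- r.sign_off(): hands the job in, once; it reports no verdict.
The state is a dict: "time": time; "joints": joint angles; "qd": joint speeds; "effort": joint torques, N m; "tool_pos": TCP position; "ee_rot": TCP orientation; "wrist_force": force on the tool from outside, world axes, zero at the start; "torque": the same for the moment, N m; "grip_width": finger opening in mm.
Only numpy, scipy, OpenCV 4.12 (cv2) and the standard library are available. Lean on these libraries where they do the work, as an engineer would, in place of code of your own. Each camera call takes 0.05 s, during which the arm holds its last target. There are 200 camera calls.

## Working session

There is one attempt and no reset: what is moved stays moved. The work goes in short steps, Python scripts to look and compute and a tool call to move; the robot and the scene stay as the last step left them, time stands still between calls to the robot, and variables do not carry over. Pictures are saved under pics/ and viewed, about 8 in all and at most 12, crops included, and the job is handed in when it is done.

Besides the shell and the picture viewer there is one more tool, called by a JSON object that holds its "op" and its "data", one argument or row to a line. jog_arm: Moves the arm, as the interface text tells. Its arguments: {"type":"object","properties":{"plan":{"type":"array","items":{"type":"array","items":{"type":"number"}}},"jaw":{"type":"number"},"squeeze":{"type":"number"}},"required":["plan"]}

```bash
mkdir -p pics; cat > h.py <<'E'
import numpy as np, cv2
from rig import r
def snap(n,f):
    s=r.snapshot(n); cv2.imwrite(f'pics/{f}.png',cv2.cvtColor(s['pixels'],cv2.COLOR_RGB2BGR))
    np.save(f'pics/{f}.npy',s,allow_pickle=True); return s
def load(f): return np.load(f'pics/{f}.npy',allow_pickle=True).item()
def K(s): return np.array([[s['fx'],0,s['cx']],[0,s['fy'],s['cy']],[0,0,1.]])
def ray(s,uv):
    p=cv2.undistortPoints(np.array(uv,float).reshape(-1,1,2),K(s),np.array(s['dist'],float))[:,0]
    d=np.c_[p[:,0],-p[:,1],-np.ones(len(p))]@np.array(s['attitude']).T
    return np.array(s['position']),d
def onz(s,uv,z):
    o,d=ray(s,uv); return o+d*((z-o[2])/d[:,2])[:,None]
def proj(s,P):
    c=(np.atleast_2d(P)-np.array(s['position']))@np.array(s['attitude'])
    c=c*[1,-1,-1]
    return cv2.projectPoints(c.reshape(-1,1,3).astype(float),np.zeros(3),np.zeros(3),K(s),np.array(s['dist'],float))[0][:,0]
def tri(s1,p1,s2,p2):
    o1,d1=ray(s1,[p1]);o2,d2=ray(s2,[p2]);d1=d1[0];d2=d2[0]
    t=np.linalg.lstsq(np.c_[d1,-d2],o2-o1,rcond=None)[0]
    a=o1+t[0]*d1;b=o2+t[1]*d2
    return (a+b)/2,np.linalg.norm(a-b)
E
python3 - <<'E'
from h import *
a=snap('top','t0');b=snap('side','s0')
for s in(a,b): print(s['position'],np.round(s['attitude'],3).tolist(),s['fx'],s['dist'])
print(r.sense())
E
```

```text
[ 423.23969509   47.22434252 1068.89760435] [[0.003, 0.988, -0.152], [-1.0, 0.003, 0.002], [0.003, 0.152, 0.988]] 491.6844267004542 [-0.07384331  0.          0.          0.          0.        ]
[155.44919392 819.75938363 882.76064248] [[-0.9, 0.269, -0.344], [-0.436, -0.586, 0.683], [-0.018, 0.764, 0.645]] 478.1824197151343 [-0.10398165  0.          0.          0.          0.        ]
{'time': 0.1, 'joints': array([-1.37240714e+00,  1.31137046e-01,  1.48917745e+00,  1.08912666e-06,
        1.52299954e+00, -8.54279829e-02]), 'qd': array([-0.00083975, -0.0018601 , -0.00306751,  0.00189227,  0.0001346 ,
       -0.00049468]), 'effort': array([ 1.09989287e-03, -5.70949996e+01, -5.01943910e+01, -1.05879153e-04,
        8.06446478e-03, -3.83681993e-05]), 'tool_pos': array([ 167.91991139, -575.50157293,  230.31474308]), 'ee_rot': array([[ 2.80021801e-01, -9.59993582e-01, -3.38202521e-04],
       [-9.59992109e-01, -2.80021966e-01,  1.68783825e-03],
       [-1.71501802e-03, -1.47959755e-04, -9.99998518e-01]]), 'wrist_force': array([-1.18909217,  0.34383084, -0.08694823]), 'torque': array([-0.00727095, -0.03600078, -0.04380227]), 'grip_width': 85.52378578001031}
```

View pics/t0.png

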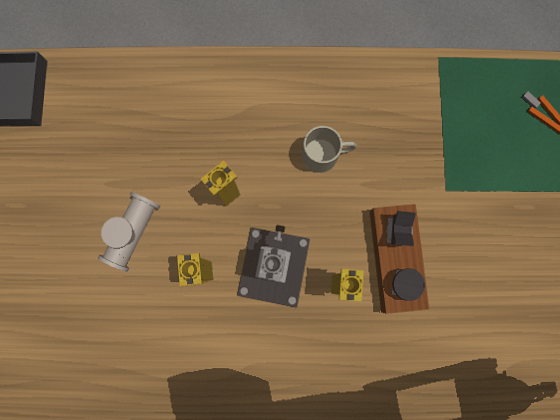

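View pics/s0.png

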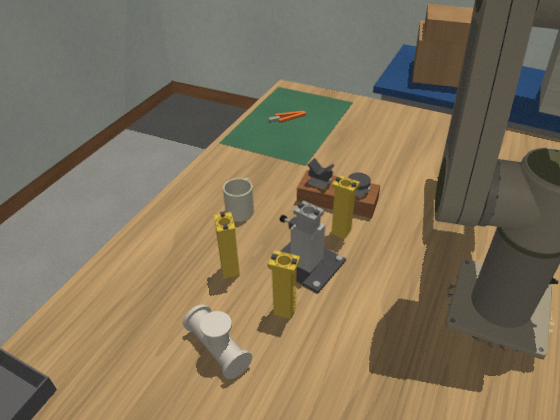

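Top view: the grey column in its stand is at about (273,265) with the pawl knob at (280,229). The yellow look-alikes are at (219,178), (190,268) and (351,284). The saddle is at (402,228) in the rack, with the pad head at (407,285). In the side view the grey column top is at (308,212) and the saddle at (320,173). I choose the grey column and the V head, and check both in one close crop.

```bash
python3 - <<'E'
import cv2,numpy as np
t=cv2.imread('pics/t0.png');s=cv2.imread('pics/s0.png')
z=lambda i,x,y,w,h,k:cv2.resize(i[y:y+h,x:x+w],None,fx=k,fy=k,interpolation=cv2.INTER_CUBIC)
o=np.zeros((600,800,3),np.uint8)
a=z(t,235,220,80,100,5);o[:500,:400]=a[:500,:400]   # top stand x5
b=z(s,270,195,80,60,5);o[:300,400:]=b                # side column x5
c=z(t,365,200,66,60,5);o[300:,400:730]=c          # rack saddle x5
cv2.imwrite('pics/c1.png',o)
E
```

```text
(no output)
```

View pics/c1.png

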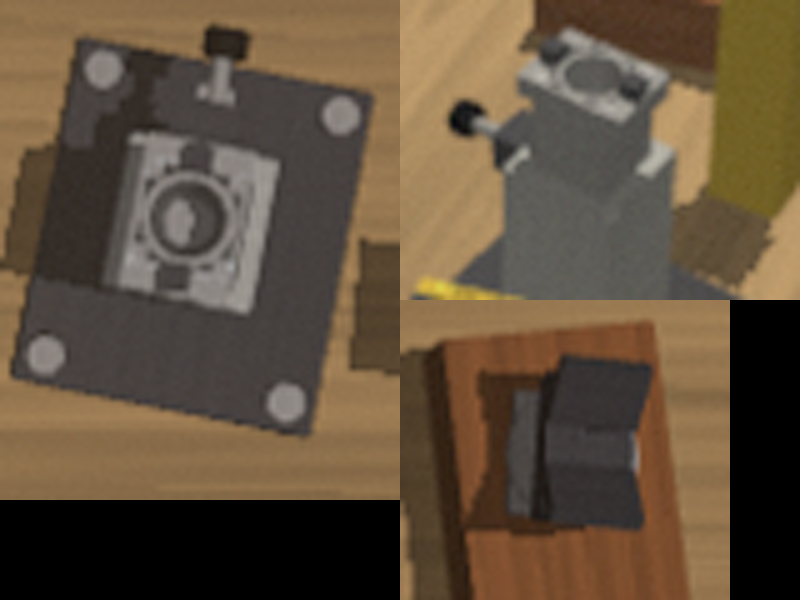

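Crop: the grey column has its two dogs at crop (197,157) and (172,275) with the mouth between them. The V saddle's cheek edges are clear at (565,355), (652,365), (640,528) and (548,518). Now the numbers.

```bash
python3 - <<'E'
from h import *
t=load('t0');s=load('s0')
T=lambda p:np.array(p)/5-.4+[235,220]
S=lambda p:(np.array(p)-[400,0])/5-.4+[270,195]
R=lambda p:(np.array(p)-[400,300])/5-.4+[365,200]
F=onz(t,T([(82,38),(373,93),(310,437),(12,377)]),10);c=F.mean(0)
v=(F[0]+F[1]-F[2]-F[3]);print('foot',c.round(1),np.linalg.norm(F[0]-F[3]),np.linalg.norm(F[0]-F[1]),'yaw',np.arctan2(v[1],v[0]))
F2=onz(t,T([(103,69),(341,115),(287,402),(46,355)]),13);v=(F2[0]+F2[1]-F2[2]-F2[3]);print('bolts',F2.mean(0).round(1),np.arctan2(v[1],v[0]))
print('mouth tri',tri(t,T((187,217)),s,S((593,74))))
d=[tri(t,T((197,157)),s,S((553,50))),tri(t,T((172,275)),s,S((635,83)))];print('dogs',d)
v=d[0][0]-d[1][0];print('yaw',np.arctan2(v[1],v[0]))
# knob
print('knob',tri(t,T((227,43)),s,S((463,118))))
Q=onz(t,R([(565,355),(652,365),(640,528),(548,518)]),115);print(Q.round(1).tolist(),Q.mean(0))
v=Q[0]+Q[1]-Q[2]-Q[3];print('saddle yaw',np.arctan2(v[1],v[0]))
v=Q[0]+Q[3]-Q[1]-Q[2];print('y dir',np.arctan2(v[1],v[0])-np.pi/2)
E
```

```text
foot [461.6  60.9  10. ] 147.99901222028748 128.19068932202984 yaw -0.1884190455778568
bolts [461.7  60.9  13. ] -0.1873805685369697
mouth tri (array([461.71962342,  61.35607842, 177.56607139]), np.float64(0.40250700838570397))
dogs [(array([483.09452525,  57.78791934, 181.46821694]), np.float64(0.4715167642878105)), (array([440.16383671,  66.29708158, 183.97932859]), np.float64(1.6726560539463864))]
yaw -0.19567091173794393
knob (array([533.22598226,  47.40788943, 112.68488965]), np.float64(1.3624668650292042))
[[567.8, -184.6, 115.0], [563.9, -219.1, 115.0], [499.5, -211.9, 115.0], [503.4, -175.8, 115.0]] [ 533.62565538 -197.85030301  115.        ]
saddle yaw -0.12300327345212718
y dir -0.10975755862713532
```

{"op": "jog_arm", "data": {
  "plan": [
    [0.01,0.02,0.02,-0.1],
    [0.015,0.035,0.03,-0.12],
    [0.015,0.035,0.03,-0.12],
    [0.018,0.039,0,-0.12],
    [0.018,0.039,0,0],
    [0.018,0.039,0,0],
    [0.018,0.039,0,0],
    [0.018,0.039,0,0]
  ],
  "jaw": 0,
  "squeeze": 60
}}

```text
time: 0.77
tool_pos: [288.3, -299.5, 301.0]
ee_rot: [[-0.206, -0.979, 0.003], [-0.979, 0.206, 0.012], [-0.012, -0.0, -1.0]]
wrist_force: [1.5, 0.1, -0.4]
grip_width: 85.3
```

{"op": "jog_arm", "data": {
  "plan": [
    [0.018,0.038,0,0],
    [0.018,0.038,0,0],
    [0.018,0.038,0,0],
    [0.018,0.038,0,0],
    [0.018,0.038,0,0],
    [0.018,0.038,0,0],
    [0.018,0.038,0,0],
    [0.018,0.038,0,0]
  ]
}}

```text
time: 1.43
tool_pos: [425.9, 4.5, 299.6]
ee_rot: [[-0.209, -0.978, 0.005], [-0.978, 0.209, 0.011], [-0.012, -0.002, -1.0]]
wrist_force: [1.0, -1.6, -0.5]
grip_width: 85.2
```

{"op": "jog_arm", "data": {
  "plan": [
    [0.015,0.03,0,0],
    [0.01,0.015,0,0],
    [0,0,0,0],
    [0,0,0,0]
  ]
}}

```text
time: 1.77
tool_pos: [452.0, 60.2, 297.6]
ee_rot: [[-0.199, -0.98, 0.002], [-0.98, 0.199, 0.014], [-0.014, 0.001, -1.0]]
wrist_force: [-0.6, -0.2, -0.1]
grip_width: 85.0
```

{"op": "jog_arm", "data": {
  "plan": [
    [0.01,0.001,-0.02,0.01],
    [0.002,0,-0.03,0],
    [0,0,-0.03,0],
    [0,0,-0.02,0],
    [0,0,-0.01,0],
    [0,0,0,0]
  ]
}}

```text
time: 2.27
tool_pos: [462.9, 56.9, 184.7]
ee_rot: [[-0.191, -0.982, 0.004], [-0.981, 0.191, 0.012], [-0.013, -0.002, -1.0]]
wrist_force: [-0.3, -0.1, 0.3]
grip_width: 85.3
```

{"op": "jog_arm", "data": {
  "plan": [
    [-0.001,0.004,0,0],
    [0,0.001,-0.015,0],
    [0,0.001,-0.015,0],
    [0,0.0005,-0.01,0],
    [0,0.0,0,0],
    [0,0.0,0,0]
  ]
}}

```text
time: 2.77
tool_pos: [465.2, 62.1, 151.3]
ee_rot: [[-0.195, -0.981, 0.014], [-0.981, 0.195, 0.012], [-0.014, -0.011, -1.0]]
wrist_force: [0.5, -0.5, 1.0]
grip_width: 85.5
```

```bash
python3 - <<'E'
from h import *
t=snap('top','t1');s=snap('side','s1')
z=lambda i,x,y,w,h,k:cv2.resize(i[y:y+h,x:x+w],None,fx=k,fy=k,interpolation=cv2.INTER_CUBIC)
b=lambda q:cv2.cvtColor(q['pixels'],cv2.COLOR_RGB2BGR)
cv2.imwrite('pics/c2.png',np.hstack([z(b(t),215,200,120,150,3),z(b(s),250,130,130,150,3)]))
q=r.sense();print(q['tool_pos'],q['wrist_force'])
E
```

```text
[465.38531257  62.069707   151.46959076] [0.26466161 0.2465691  0.28300166]
```

View pics/c2.png

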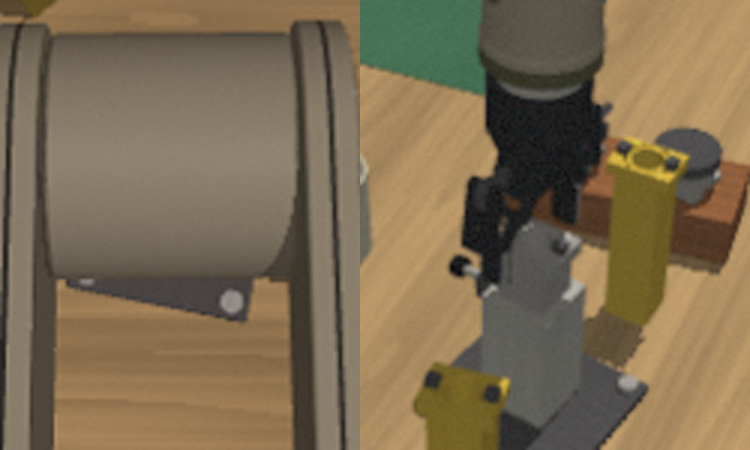

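Side crop: the open fingers straddle the grey column head at about crop (540,250), clear of the pawl knob at (460,265). The forearm hides the top view. I lower the last bit and grip.

{"op": "jog_arm", "data": {
  "plan": [
    [-0.003,-0.0005,-0.008,0.005],
    [-0.001,0,-0.006,0],
    [0,0,-0.001,0],
    [0,0,0,0]
  ]
}}

```text
time: 3.2
tool_pos: [462.5, 61.5, 137.6]
ee_rot: [[-0.19, -0.982, 0.018], [-0.982, 0.19, 0.012], [-0.015, -0.016, -1.0]]
wrist_force: [-0.3, -0.1, 1.0]
grip_width: 85.2
```

{"op": "jog_arm", "data": {
  "plan": [
    [0,0,0,0],
    [0,0,0,0],
    [0,0,0,0],
    [0,0,0,0],
    [0,0,0,0],
    [0,0,0,0],
    [0,0,0,0],
    [0,0,0,0]
  ],
  "jaw": 255,
  "squeeze": 60
}}

```text
time: 3.87
tool_pos: [462.6, 61.6, 137.9]
ee_rot: [[-0.19, -0.982, 0.018], [-0.982, 0.19, 0.012], [-0.015, -0.016, -1.0]]
wrist_force: [1.2, 0.3, 0.4]
grip_width: 39.5
```

{"op": "jog_arm", "data": {
  "plan": [
    [0,0,0.002,0],
    [0,0,0,0]
  ]
}}

```text
time: 4.03
tool_pos: [461.6, 61.7, 138.7]
ee_rot: [[-0.19, -0.982, 0.016], [-0.982, 0.19, 0.012], [-0.015, -0.013, -1.0]]
wrist_force: [1.9, 0.7, -6.4]
grip_width: 39.5
```

{"op": "jog_arm", "data": {
  "plan": [
    [0,0,0.002,0],
    [0,0,0,0]
  ]
}}

```text
time: 4.2
tool_pos: [461.6, 61.7, 140.1]
ee_rot: [[-0.19, -0.982, 0.016], [-0.982, 0.19, 0.012], [-0.015, -0.013, -1.0]]
wrist_force: [1.1, 0.8, -6.7]
grip_width: 39.4
```

{"op": "jog_arm", "data": {
  "plan": [
    [0,0,0.002,0]
  ]
}}

```text
time: 4.28
tool_pos: [461.6, 61.7, 141.6]
ee_rot: [[-0.19, -0.982, 0.016], [-0.982, 0.19, 0.012], [-0.015, -0.013, -1.0]]
wrist_force: [3.5, 0.4, -7.1]
grip_width: 39.4
```

{"op": "jog_arm", "data": {
  "plan": [
    [0,0,0.002,0]
  ]
}}

```text
time: 4.37
tool_pos: [461.6, 61.7, 143.7]
ee_rot: [[-0.19, -0.982, 0.016], [-0.982, 0.19, 0.012], [-0.015, -0.013, -1.0]]
wrist_force: [3.1, -0.0, -6.2]
grip_width: 39.4
```

{"op": "jog_arm", "data": {
  "plan": [
    [0,0,0.0015,0]
  ]
}}

```text
time: 4.45
tool_pos: [461.6, 61.6, 145.3]
ee_rot: [[-0.19, -0.982, 0.016], [-0.982, 0.19, 0.012], [-0.015, -0.013, -1.0]]
wrist_force: [2.5, 0.9, -6.2]
grip_width: 39.6
```

{"op": "jog_arm", "data": {
  "plan": [
    [0,0,0.0015,0]
  ]
}}

```text
time: 4.53
tool_pos: [461.5, 61.6, 147.0]
ee_rot: [[-0.19, -0.982, 0.016], [-0.982, 0.19, 0.012], [-0.015, -0.013, -1.0]]
wrist_force: [2.1, -0.2, -7.4]
grip_width: 39.6
```

{"op": "jog_arm", "data": {
  "plan": [
    [0,0,0.0015,0]
  ]
}}

```text
time: 4.62
tool_pos: [461.6, 61.6, 148.7]
ee_rot: [[-0.19, -0.982, 0.016], [-0.982, 0.19, 0.012], [-0.015, -0.013, -1.0]]
wrist_force: [2.8, 0.4, -6.1]
grip_width: 39.5
```

{"op": "jog_arm", "data": {
  "plan": [
    [0,0,0.0015,0]
  ]
}}

```text
time: 4.7
tool_pos: [461.6, 61.6, 150.4]
ee_rot: [[-0.19, -0.982, 0.016], [-0.982, 0.19, 0.012], [-0.015, -0.013, -1.0]]
wrist_force: [2.9, 0.3, -7.2]
grip_width: 39.4
```

{"op": "jog_arm", "data": {
  "plan": [
    [0,0,0.0015,0]
  ]
}}

```text
time: 4.78
tool_pos: [461.6, 61.6, 152.1]
ee_rot: [[-0.19, -0.982, 0.016], [-0.982, 0.19, 0.012], [-0.015, -0.013, -1.0]]
wrist_force: [1.6, -0.3, -6.0]
grip_width: 39.2
```

{"op": "jog_arm", "data": {
  "plan": [
    [0,0,0.0015,0]
  ]
}}

```text
time: 4.87
tool_pos: [461.5, 61.6, 153.7]
ee_rot: [[-0.19, -0.982, 0.016], [-0.982, 0.19, 0.012], [-0.015, -0.013, -1.0]]
wrist_force: [2.3, 0.2, -7.1]
grip_width: 39.4
```

{"op": "jog_arm", "data": {
  "plan": [
    [0,0,0.0015,0]
  ]
}}

```text
time: 4.95
tool_pos: [461.6, 61.5, 155.4]
ee_rot: [[-0.19, -0.982, 0.016], [-0.982, 0.19, 0.012], [-0.015, -0.013, -1.0]]
wrist_force: [2.4, 0.3, -6.5]
grip_width: 39.5
```

{"op": "jog_arm", "data": {
  "plan": [
    [0,0,0.0015,0]
  ]
}}

```text
time: 5.03
tool_pos: [461.5, 61.5, 157.1]
ee_rot: [[-0.19, -0.982, 0.016], [-0.982, 0.19, 0.012], [-0.015, -0.013, -1.0]]
wrist_force: [3.1, 0.2, -7.4]
grip_width: 39.5
```

No tooth yet after 19 mm; I carry on at the same pace.

{"op": "jog_arm", "data": {
  "plan": [
    [0,0,0.0015,0]
  ]
}}

```text
time: 5.12
tool_pos: [461.5, 61.5, 158.3]
ee_rot: [[-0.19, -0.982, 0.016], [-0.982, 0.19, 0.012], [-0.015, -0.013, -1.0]]
wrist_force: [8.3, 0.9, -17.2]
grip_width: 39.6
```

{"op": "jog_arm", "data": {
  "plan": [
    [0,0,0.0015,0]
  ]
}}

```text
time: 5.2
tool_pos: [461.4, 61.5, 159.0]
ee_rot: [[-0.19, -0.982, 0.015], [-0.982, 0.19, 0.012], [-0.015, -0.013, -1.0]]
wrist_force: [8.1, 1.3, -18.4]
grip_width: 39.2
```

{"op": "jog_arm", "data": {
  "plan": [
    [0,0,0.0015,0]
  ]
}}

```text
time: 5.28
tool_pos: [461.4, 61.5, 159.5]
ee_rot: [[-0.19, -0.982, 0.015], [-0.982, 0.19, 0.012], [-0.015, -0.013, -1.0]]
wrist_force: [8.9, 1.0, -18.0]
grip_width: 39.0
```

{"op": "jog_arm", "data": {
  "plan": [
    [0,0,0.0015,0]
  ]
}}

```text
time: 5.37
tool_pos: [461.4, 61.5, 159.9]
ee_rot: [[-0.19, -0.982, 0.015], [-0.982, 0.19, 0.012], [-0.015, -0.013, -1.0]]
wrist_force: [9.5, 0.6, -17.4]
grip_width: 39.4
```

{"op": "jog_arm", "data": {
  "plan": [
    [0,0,0.0015,0]
  ]
}}

```text
time: 5.45
tool_pos: [461.4, 61.5, 160.3]
ee_rot: [[-0.19, -0.982, 0.015], [-0.982, 0.19, 0.012], [-0.015, -0.012, -1.0]]
wrist_force: [8.0, 0.2, -17.9]
grip_width: 39.7
```

{"op": "jog_arm", "data": {
  "plan": [
    [0,0,0.0015,0]
  ]
}}

```text
time: 5.53
tool_pos: [461.4, 61.5, 160.6]
ee_rot: [[-0.19, -0.982, 0.015], [-0.982, 0.19, 0.012], [-0.015, -0.012, -1.0]]
wrist_force: [8.4, -0.3, -18.1]
grip_width: 39.4
```

{"op": "jog_arm", "data": {
  "plan": [
    [0,0,0.0015,0]
  ]
}}

```text
time: 5.62
tool_pos: [461.4, 61.5, 160.9]
ee_rot: [[-0.19, -0.982, 0.015], [-0.982, 0.19, 0.012], [-0.015, -0.012, -1.0]]
wrist_force: [8.8, 1.0, -18.6]
grip_width: 39.4
```

{"op": "jog_arm", "data": {
  "plan": [
    [0,0,0.0015,0]
  ]
}}

```text
time: 5.7
tool_pos: [461.4, 61.5, 161.2]
ee_rot: [[-0.19, -0.982, 0.014], [-0.982, 0.19, 0.012], [-0.015, -0.012, -1.0]]
wrist_force: [9.0, 0.8, -17.7]
grip_width: 39.6
```

{"op": "jog_arm", "data": {
  "plan": [
    [0,0,0.0025,0]
  ]
}}

```text
time: 5.78
tool_pos: [461.4, 61.5, 162.3]
ee_rot: [[-0.19, -0.982, 0.014], [-0.982, 0.19, 0.013], [-0.015, -0.012, -1.0]]
wrist_force: [9.8, 0.3, -18.2]
grip_width: 39.2
```

{"op": "jog_arm", "data": {
  "plan": [
    [0,0,0.0025,0]
  ]
}}

```text
time: 5.87
tool_pos: [461.5, 61.5, 163.8]
ee_rot: [[-0.19, -0.982, 0.014], [-0.982, 0.19, 0.013], [-0.015, -0.011, -1.0]]
wrist_force: [4.7, 1.1, -10.6]
grip_width: 39.4
```

{"op": "jog_arm", "data": {
  "plan": [
    [0,0,0.0025,0]
  ]
}}

```text
time: 5.95
tool_pos: [461.5, 61.4, 165.8]
ee_rot: [[-0.19, -0.982, 0.014], [-0.982, 0.19, 0.013], [-0.015, -0.011, -1.0]]
wrist_force: [4.5, -0.0, -6.9]
grip_width: 39.7
```

{"op": "jog_arm", "data": {
  "plan": [
    [0,0,0.0025,0]
  ]
}}

```text
time: 6.03
tool_pos: [461.5, 61.4, 168.2]
ee_rot: [[-0.19, -0.982, 0.014], [-0.982, 0.19, 0.012], [-0.015, -0.011, -1.0]]
wrist_force: [2.9, 0.3, -7.2]
grip_width: 39.5
```

First crest passed at TCP z of about 163 (10.6 N, then 7 N).

{"op": "jog_arm", "data": {
  "plan": [
    [0,0,0.002,0]
  ]
}}

```text
time: 6.12
tool_pos: [461.5, 61.4, 170.4]
ee_rot: [[-0.19, -0.982, 0.014], [-0.982, 0.19, 0.012], [-0.015, -0.011, -1.0]]
wrist_force: [3.0, 0.4, -10.9]
grip_width: 39.4
```

{"op": "jog_arm", "data": {
  "plan": [
    [0,0,0.002,0]
  ]
}}

```text
time: 6.2
tool_pos: [461.4, 61.4, 172.0]
ee_rot: [[-0.19, -0.982, 0.014], [-0.982, 0.19, 0.012], [-0.015, -0.011, -1.0]]
wrist_force: [7.2, 0.8, -17.7]
grip_width: 39.7
```

{"op": "jog_arm", "data": {
  "plan": [
    [0,0,0.002,0]
  ]
}}

```text
time: 6.28
tool_pos: [461.4, 61.4, 173.3]
ee_rot: [[-0.19, -0.982, 0.014], [-0.982, 0.19, 0.012], [-0.015, -0.011, -1.0]]
wrist_force: [8.8, 0.3, -17.3]
grip_width: 39.4
```

{"op": "jog_arm", "data": {
  "plan": [
    [0,0,0.0025,0]
  ]
}}

```text
time: 6.37
tool_pos: [461.4, 61.4, 174.9]
ee_rot: [[-0.19, -0.982, 0.013], [-0.982, 0.19, 0.012], [-0.015, -0.011, -1.0]]
wrist_force: [8.3, -0.1, -18.3]
grip_width: 39.3
```

{"op": "jog_arm", "data": {
  "plan": [
    [0,0,0.0025,0]
  ]
}}

```text
time: 6.45
tool_pos: [461.4, 61.4, 176.6]
ee_rot: [[-0.19, -0.982, 0.013], [-0.982, 0.19, 0.012], [-0.015, -0.011, -1.0]]
wrist_force: [6.6, -0.7, -8.3]
grip_width: 39.0
```

{"op": "jog_arm", "data": {
  "plan": [
    [0,0,0.0025,0]
  ]
}}

```text
time: 6.53
tool_pos: [461.5, 61.3, 178.8]
ee_rot: [[-0.19, -0.982, 0.013], [-0.982, 0.19, 0.012], [-0.015, -0.011, -1.0]]
wrist_force: [5.2, 0.1, -7.6]
grip_width: 39.8
```

{"op": "jog_arm", "data": {
  "plan": [
    [0,0,0.0025,0]
  ]
}}

```text
time: 6.62
tool_pos: [461.5, 61.3, 181.5]
ee_rot: [[-0.19, -0.982, 0.014], [-0.982, 0.19, 0.012], [-0.015, -0.011, -1.0]]
wrist_force: [3.6, 0.3, -6.2]
grip_width: 39.4
```

Second crest at about 176, so the pitch is about 12.8 mm. The third should come near 189 and the fourth near 201.5.

{"op": "jog_arm", "data": {
  "plan": [
    [0,0,0.002,0]
  ]
}}

```text
time: 6.7
tool_pos: [461.5, 61.3, 183.8]
ee_rot: [[-0.19, -0.982, 0.013], [-0.982, 0.19, 0.012], [-0.015, -0.011, -1.0]]
wrist_force: [2.4, -0.1, -14.4]
grip_width: 39.6
```

{"op": "jog_arm", "data": {
  "plan": [
    [0,0,0.002,0]
  ]
}}

```text
time: 6.78
tool_pos: [461.4, 61.3, 185.3]
ee_rot: [[-0.19, -0.982, 0.013], [-0.982, 0.19, 0.012], [-0.015, -0.011, -1.0]]
wrist_force: [8.1, 0.4, -18.0]
grip_width: 39.1
```

{"op": "jog_arm", "data": {
  "plan": [
    [0,0,0.0025,0]
  ]
}}

```text
time: 6.87
tool_pos: [461.2, 61.2, 187.1]
ee_rot: [[-0.19, -0.982, 0.013], [-0.982, 0.19, 0.012], [-0.015, -0.01, -1.0]]
wrist_force: [7.2, -0.5, -17.4]
grip_width: 39.4
```

{"op": "jog_arm", "data": {
  "plan": [
    [0,0,0.0025,0]
  ]
}}

```text
time: 6.95
tool_pos: [461.1, 61.2, 188.7]
ee_rot: [[-0.19, -0.982, 0.012], [-0.982, 0.19, 0.012], [-0.014, -0.01, -1.0]]
wrist_force: [9.0, 0.7, -20.9]
grip_width: 39.3
```

{"op": "jog_arm", "data": {
  "plan": [
    [0,0,0.0025,0]
  ]
}}

```text
time: 7.03
tool_pos: [461.2, 61.2, 190.7]
ee_rot: [[-0.19, -0.982, 0.012], [-0.982, 0.19, 0.012], [-0.015, -0.01, -1.0]]
wrist_force: [7.4, 0.1, -9.6]
grip_width: 39.6
```

{"op": "jog_arm", "data": {
  "plan": [
    [0,0,0.0025,0]
  ]
}}

```text
time: 7.12
tool_pos: [461.3, 61.2, 193.2]
ee_rot: [[-0.19, -0.982, 0.013], [-0.982, 0.19, 0.012], [-0.015, -0.01, -1.0]]
wrist_force: [5.9, 0.1, -6.6]
grip_width: 39.5
```

{"op": "jog_arm", "data": {
  "plan": [
    [0,0,0.002,0]
  ]
}}

```text
time: 7.2
tool_pos: [461.3, 61.2, 195.7]
ee_rot: [[-0.19, -0.982, 0.013], [-0.982, 0.19, 0.012], [-0.015, -0.01, -1.0]]
wrist_force: [3.1, 0.1, -6.1]
grip_width: 39.5
```

{"op": "jog_arm", "data": {
  "plan": [
    [0,0,0.002,0]
  ]
}}

```text
time: 7.28
tool_pos: [461.1, 61.1, 197.6]
ee_rot: [[-0.19, -0.982, 0.012], [-0.982, 0.19, 0.012], [-0.014, -0.01, -1.0]]
wrist_force: [7.4, 0.0, -16.7]
grip_width: 39.4
```

{"op": "jog_arm", "data": {
  "plan": [
    [0,0,0.002,0]
  ]
}}

```text
time: 7.37
tool_pos: [461.0, 61.2, 198.9]
ee_rot: [[-0.19, -0.982, 0.012], [-0.982, 0.19, 0.012], [-0.014, -0.009, -1.0]]
wrist_force: [7.8, -0.4, -17.2]
grip_width: 39.6
```

{"op": "jog_arm", "data": {
  "plan": [
    [0,0,0.0025,0]
  ]
}}

```text
time: 7.45
tool_pos: [461.0, 61.2, 200.6]
ee_rot: [[-0.19, -0.982, 0.012], [-0.982, 0.19, 0.012], [-0.014, -0.009, -1.0]]
wrist_force: [8.7, -0.7, -17.9]
grip_width: 39.3
```

{"op": "jog_arm", "data": {
  "plan": [
    [0,0,0.0025,0]
  ]
}}

```text
time: 7.53
tool_pos: [461.0, 61.1, 202.2]
ee_rot: [[-0.19, -0.982, 0.011], [-0.982, 0.19, 0.012], [-0.014, -0.009, -1.0]]
wrist_force: [8.6, -0.4, -8.5]
grip_width: 39.4
```

{"op": "jog_arm", "data": {
  "plan": [
    [0,0,0.002,0]
  ]
}}

```text
time: 7.62
tool_pos: [461.1, 61.1, 204.0]
ee_rot: [[-0.19, -0.982, 0.012], [-0.982, 0.19, 0.012], [-0.014, -0.009, -1.0]]
wrist_force: [5.9, 0.2, -10.4]
grip_width: 39.7
```

{"op": "jog_arm", "data": {
  "plan": [
    [0,0,0.002,0],
    [0,0,0.0005,0],
    [0,0,0.0,0]
  ]
}}

```text
time: 7.87
tool_pos: [461.3, 61.0, 207.7]
ee_rot: [[-0.19, -0.982, 0.012], [-0.982, 0.19, 0.012], [-0.014, -0.01, -1.0]]
wrist_force: [2.9, -0.3, -6.9]
grip_width: 39.4
```

{"op": "jog_arm", "data": {
  "plan": [
    [0,0,-0.0015,0],
    [0,0,-0.0015,0],
    [0,0,0,0]
  ]
}}

```text
time: 8.12
tool_pos: [461.2, 61.1, 205.0]
ee_rot: [[-0.19, -0.982, 0.013], [-0.982, 0.19, 0.012], [-0.014, -0.01, -1.0]]
wrist_force: [2.8, -1.7, -6.6]
grip_width: 38.9
```

{"op": "jog_arm", "data": {
  "plan": [
    [0,0,-0.001,0]
  ]
}}

```text
time: 8.2
tool_pos: [461.4, 61.1, 204.3]
ee_rot: [[-0.19, -0.982, 0.013], [-0.982, 0.19, 0.012], [-0.015, -0.011, -1.0]]
wrist_force: [-0.3, -0.1, 6.4]
grip_width: 39.3
```

{"op": "jog_arm", "data": {
  "plan": [
    [0,0,-0.001,0]
  ]
}}

```text
time: 8.28
tool_pos: [461.6, 61.0, 204.3]
ee_rot: [[-0.19, -0.982, 0.014], [-0.982, 0.19, 0.012], [-0.015, -0.011, -1.0]]
wrist_force: [-2.8, -1.1, 6.8]
grip_width: 39.3
```

Column rests on the pawl at z 204.3, 66 mm above the start. Release and rise.

{"op": "jog_arm", "data": {
  "plan": [
    [0,0,0,0],
    [0,0,0,0],
    [0,0,0,0],
    [0,0,0,0],
    [0,0,0,0],
    [0,0,0,0]
  ],
  "jaw": 0
}}

```text
time: 8.78
tool_pos: [461.6, 61.3, 205.9]
ee_rot: [[-0.19, -0.982, 0.015], [-0.982, 0.19, 0.013], [-0.015, -0.012, -1.0]]
wrist_force: [0.8, -0.7, 0.6]
grip_width: 85.2
```

{"op": "jog_arm", "data": {
  "plan": [
    [0,0,0.02,0],
    [0,0,0.03,0],
    [0,0,0.03,0],
    [0,-0.01,0.03,0.03],
    [0.008,-0.03,0,0.04],
    [0.01,-0.038,0,0],
    [0.01,-0.038,0,0],
    [0.01,-0.038,0,0]
  ]
}}

```text
time: 9.45
tool_pos: [497.2, -91.4, 321.3]
ee_rot: [[-0.105, -0.994, 0.013], [-0.994, 0.105, 0.013], [-0.015, -0.011, -1.0]]
wrist_force: [0.1, 0.0, -0.2]
grip_width: 85.4
```

{"op": "jog_arm", "data": {
  "plan": [
    [0.012,-0.038,0,0],
    [0.008,-0.03,0,0],
    [0,0,0,0],
    [0,0,0,0]
  ]
}}

```text
time: 9.78
tool_pos: [518.0, -170.6, 320.6]
ee_rot: [[-0.112, -0.994, 0.013], [-0.994, 0.112, 0.011], [-0.013, -0.011, -1.0]]
wrist_force: [0.2, -0.5, -0.9]
grip_width: 85.6
```

```bash
python3 - <<'E'
from h import *
t=snap('top','t2');s=snap('side','s2')
z=lambda i,x,y,w,h,k:cv2.resize(i[y:y+h,x:x+w],None,fx=k,fy=k,interpolation=cv2.INTER_CUBIC)
b=lambda q:cv2.cvtColor(q['pixels'],cv2.COLOR_RGB2BGR)
cv2.imwrite('pics/c3.png',np.hstack([z(b(t),225,190,100,150,4),z(b(s),270,130,100,150,4)]))
q=r.sense();print(q['tool_pos'],q['ee_rot'],q['wrist_force'],q['joints'])
E
```

```text
[ 517.82073287 -169.32081233  320.61735557] [[-0.11013182 -0.99383777  0.01254867]
 [-0.99383592  0.11027531  0.0113809 ]
 [-0.01269458 -0.01121792 -0.99985649]] [-0.06784045 -0.73453367  0.97813848] [-0.42058531 -0.04736036  1.50985337  0.01559347  1.67227823  1.26227952]
```

View pics/c3.png

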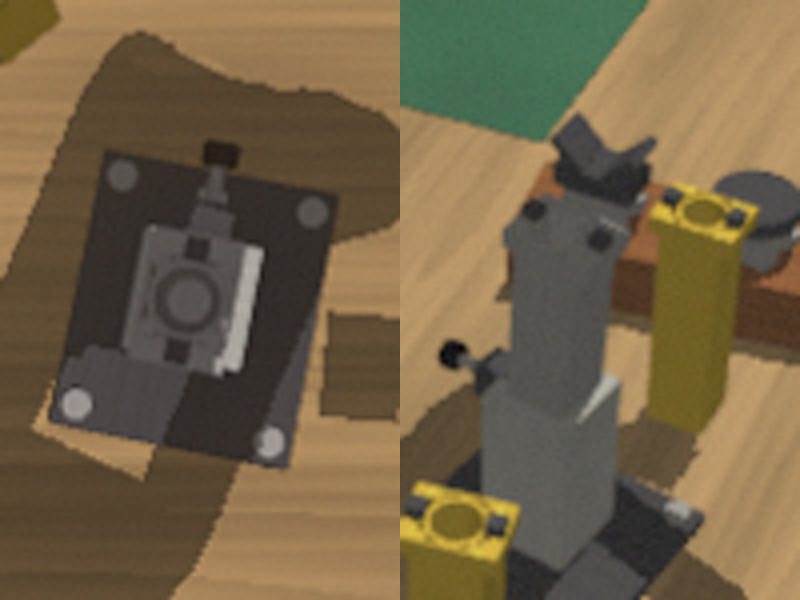

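The column stands raised: in the crop the dogs are at (198,249) and (177,351) from above, and at (535,208) and (600,237) from the side. Measure its top and go on to the saddle.

```bash
python3 - <<'E'
from h import *
t=load('t2');s=load('s2')
T=lambda p:np.array(p)/4-.375+[225,190]
S=lambda p:(np.array(p)-[400,0])/4-.375+[270,130]
d=[tri(t,T((198,249)),s,S((535,208))),tri(t,T((177,351)),s,S((600,237)))];print(d)
v=d[0][0]-d[1][0];print((d[0][0]+d[1][0])/2,np.arctan2(v[1],v[0]), np.linalg.norm(v))
print(onz(t,[T((188,299)),T((198,249)),T((177,351))],244))
E
```

```text
[(array([476.9986984 ,  56.73045131, 248.33169657]), np.float64(0.7083544210547028)), (array([435.06840498,  65.33954433, 248.16689834]), np.float64(0.0669901923056558))]
[456.03355169  61.03499782 248.24929746] -0.20250487489354582 42.805293453969945
[[456.73630324  60.97995215 244.        ]
 [477.61803164  56.90200603 244.        ]
 [435.16021952  65.44270447 244.        ]]
```

{"op": "jog_arm", "data": {
  "plan": [
    [0.016,-0.028,-0.02,-0.005],
    [0,0,-0.035,0],
    [0,0,-0.035,0],
    [0,0,-0.03,0],
    [0,0,-0.02,0],
    [0,0,-0.01,0],
    [0,0,0,0]
  ]
}}

```text
time: 10.47
tool_pos: [535.3, -188.9, 168.7]
ee_rot: [[-0.104, -0.994, 0.019], [-0.994, 0.104, 0.011], [-0.013, -0.018, -1.0]]
wrist_force: [-0.1, -0.4, 0.0]
grip_width: 85.5
```

The raised column top is at (456.5, 61), leaning about 5 mm toward -x within its play. Descend to the saddle.

{"op": "jog_arm", "data": {
  "plan": [
    [-0.001,-0.009,0,-0.012],
    [0,-0.001,-0.01,0],
    [0,0,-0.025,0],
    [0,0,-0.02,0],
    [0,0,0,0],
    [0,0,0,0]
  ]
}}

```text
time: 10.97
tool_pos: [539.9, -200.8, 121.4]
ee_rot: [[-0.115, -0.993, 0.033], [-0.993, 0.115, 0.004], [-0.008, -0.033, -0.999]]
wrist_force: [-0.2, -0.1, 1.0]
grip_width: 85.3
```

{"op": "jog_arm", "data": {
  "plan": [
    [-0.006,0.002,0.0,0.0],
    [0,0,-0.01,0],
    [0,0,-0.01,0],
    [0,0,-0.01,0],
    [0,0,-0.005,0],
    [0,0,0,0],
    [0,0,0,0]
  ]
}}

```text
time: 11.55
tool_pos: [536.3, -200.4, 89.2]
ee_rot: [[-0.115, -0.992, 0.041], [-0.993, 0.115, -0.0], [-0.005, -0.041, -0.999]]
wrist_force: [0.1, 0.2, 0.0]
grip_width: 85.7
```

```bash
python3 - <<'E'
from h import *
t=snap('top','t3');s=snap('side','s3')
z=lambda i,x,y,w,h,k:cv2.resize(i[y:y+h,x:x+w],None,fx=k,fy=k,interpolation=cv2.INTER_CUBIC)
b=lambda q:cv2.cvtColor(q['pixels'],cv2.COLOR_RGB2BGR)
cv2.imwrite('pics/c4.png',np.hstack([z(b(t),360,190,80,100,4),z(b(s),280,120,100,100,4)]))
q=r.sense();print(q['tool_pos'],q['ee_rot'],q['wrist_force'],q['joints'])
E
```

```text
[ 536.43977064 -200.4325189    89.4980935 ] [[-1.15181167e-01 -9.92478392e-01  4.14721578e-02]
 [-9.93333854e-01  1.15272809e-01 -1.82787138e-04]
 [-4.59919982e-03 -4.12167520e-02 -9.99139643e-01]] [-0.83834068 -0.61247953 -0.12116486] [-0.45874736  0.13319841  1.75244974  0.01939165  1.21872536  1.22123393]
```

View pics/c4.png

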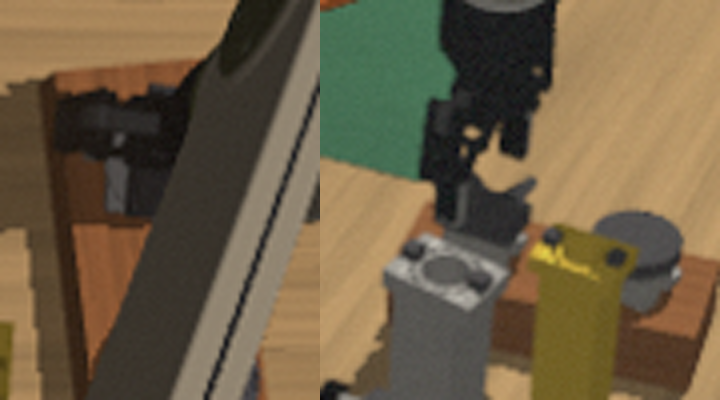

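Side crop: the open fingers straddle the V head, left finger at (440,185), right finger behind at (515,140). Lower and close.

{"op": "jog_arm", "data": {
  "plan": [
    [-0.0025,0.0025,0,0],
    [0,0,-0.008,0],
    [0,0,-0.007,0],
    [0,0,-0.004,0],
    [0,0,0,0]
  ]
}}

```text
time: 12.07
tool_pos: [534.6, -198.0, 70.0]
ee_rot: [[-0.115, -0.992, 0.044], [-0.993, 0.115, -0.001], [-0.004, -0.043, -0.999]]
wrist_force: [-0.1, -0.4, -0.3]
grip_width: 85.4
```

{"op": "jog_arm", "data": {
  "plan": [
    [0,0,0,0],
    [0,0,0,0],
    [0,0,0,0],
    [0,0,0,0],
    [0,0,0,0],
    [0,0,0,0],
    [0,0,0,0],
    [0,0,0,0]
  ],
  "jaw": 255,
  "squeeze": 60
}}

```text
time: 12.73
tool_pos: [534.4, -197.9, 69.6]
ee_rot: [[-0.115, -0.992, 0.043], [-0.993, 0.115, -0.001], [-0.004, -0.043, -0.999]]
wrist_force: [-0.8, 0.3, -0.6]
grip_width: 34.5
```

{"op": "jog_arm", "data": {
  "plan": [
    [0,0,0.01,0],
    [0,0,0.02,0],
    [0,0,0.02,0],
    [0,0,0.02,0]
  ]
}}

```text
time: 13.07
tool_pos: [528.6, -195.1, 135.4]
ee_rot: [[-0.115, -0.993, 0.029], [-0.993, 0.115, 0.006], [-0.009, -0.029, -1.0]]
wrist_force: [0.5, -0.4, -3.3]
grip_width: 34.4
```

{"op": "jog_arm", "data": {
  "plan": [
    [0,0,0.04,0],
    [0,0,0.04,0],
    [0,0,0.04,0],
    [0,0,0.04,0],
    [0,0,0.035,0],
    [0,0,0.015,0],
    [0,0,0,0]
  ]
}}

```text
time: 13.65
tool_pos: [523.2, -192.7, 361.2]
ee_rot: [[-0.115, -0.993, 0.029], [-0.993, 0.116, 0.005], [-0.009, -0.028, -1.0]]
wrist_force: [0.9, 0.6, -3.3]
grip_width: 34.9
```

{"op": "jog_arm", "data": {
  "plan": [
    [-0.005,0.02,0,-0.04],
    [-0.01,0.035,0,-0.038],
    [-0.01,0.035,0,0],
    [-0.01,0.035,0,0],
    [-0.01,0.035,0,0],
    [-0.008,0.03,0,0],
    [0,0.01,0,0],
    [0,0,0,0]
  ]
}}

```text
time: 14.32
tool_pos: [462.7, 13.4, 352.8]
ee_rot: [[-0.201, -0.979, 0.02], [-0.979, 0.202, 0.004], [-0.008, -0.018, -1.0]]
wrist_force: [1.1, -0.8, -4.0]
grip_width: 34.8
```

{"op": "jog_arm", "data": {
  "plan": [
    [-0.002,0.02,0,0.005],
    [-0.002,0.015,0,0],
    [0,0.008,-0.003,0],
    [0,0,0,0],
    [0,0,0,0]
  ]
}}

```text
time: 14.73
tool_pos: [456.5, 56.7, 343.6]
ee_rot: [[-0.195, -0.981, 0.011], [-0.981, 0.195, 0.003], [-0.005, -0.011, -1.0]]
wrist_force: [0.4, 0.2, -3.8]
grip_width: 35.3
```

```bash
python3 - <<'E'
from h import *
t=snap('top','t4');s=snap('side','s4')
z=lambda i,x,y,w,h,k:cv2.resize(i[y:y+h,x:x+w],None,fx=k,fy=k,interpolation=cv2.INTER_CUBIC)
b=lambda q:cv2.cvtColor(q['pixels'],cv2.COLOR_RGB2BGR)
cv2.imwrite('pics/c5.png',np.hstack([z(b(t),225,190,80,150,4),z(b(s),260,90,100,150,4)]))
q=r.sense();print(q['tool_pos'],q['ee_rot'],q['wrist_force'])
E
```

```text
[456.63132787  56.33066377 343.73245939] [[-0.19620816 -0.98049631  0.01137275]
 [-0.98055082  0.1962487   0.00255483]
 [-0.00473689 -0.01065029 -0.99993206]] [-0.50196602 -0.11938444 -3.3160131 ]
```

View pics/c5.png

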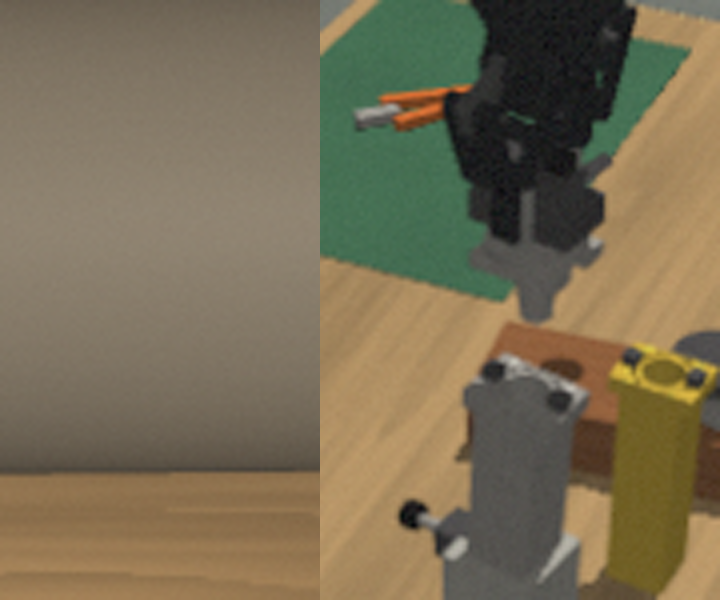

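```bash
python3 - <<'E'
from h import *
s=load('s4')
S=lambda p:(np.array(p)-[320,0])/4-.375+[260,90]
print('tip',onz(s,[S((537,315))],290))
print('tip lowest edge',onz(s,[S((536,322))],290))
print('dogs',onz(s,[S((494,370)),S((559,399))],249))
print('flange edge mid L/R',onz(s,[S((470,255)),S((604,250))],330))
E
```

```text
tip [[453.74974246  55.49019726 290.        ]]
tip lowest edge [[451.82901546  61.48419899 290.        ]]
dogs [[476.09785453  59.30335198 249.        ]
 [434.5087904   68.13399016 249.        ]]
flange edge mid L/R [[484.9489396   72.87142858 330.        ]
 [424.12872764  40.11729799 330.        ]]
```

Side crop: the shank tip at (537,315) is above the raised column's mouth, between the dogs at (494,370) and (559,399). The tip needs about +2.5 mm in x and +5.5 mm in y.

{"op": "jog_arm", "data": {
  "plan": [
    [0.003,0.0055,0,0.006],
    [0,0,-0.01,0],
    [0,0,-0.01,0],
    [0,0,-0.005,0],
    [0,0,0,0]
  ]
}}

```text
time: 15.25
tool_pos: [460.6, 59.7, 315.8]
ee_rot: [[-0.193, -0.981, 0.011], [-0.981, 0.193, 0.002], [-0.004, -0.011, -1.0]]
wrist_force: [-0.2, 0.6, -4.1]
grip_width: 35.2
```

{"op": "jog_arm", "data": {
  "plan": [
    [-0.0018,0.0018,-0.004,0.002],
    [0,0,-0.005,0],
    [0,0,-0.004,0],
    [0,0,0,0]
  ]
}}

```text
time: 15.58
tool_pos: [458.1, 61.4, 300.5]
ee_rot: [[-0.192, -0.981, 0.01], [-0.981, 0.192, 0.002], [-0.004, -0.009, -1.0]]
wrist_force: [-0.8, 0.3, -3.5]
grip_width: 34.8
```

```bash
python3 - <<'E'
from h import *
s=snap('side','s5')
z=lambda i,x,y,w,h,k:cv2.resize(i[y:y+h,x:x+w],None,fx=k,fy=k,interpolation=cv2.INTER_CUBIC)
b=lambda q:cv2.cvtColor(q['pixels'],cv2.COLOR_RGB2BGR)
cv2.imwrite('pics/c6.png',z(b(s),270,130,80,90,6))
q=r.sense();print(q['tool_pos'],q['ee_rot'],q['wrist_force'])
E
```

```text
[458.18212787  61.33654556 300.86334188] [[-0.19169321 -0.9814041   0.00998483]
 [-0.98144815  0.19171971  0.00175875]
 [-0.00364034 -0.00946245 -0.9999486 ]] [ 0.56677655  0.42740955 -3.97649653]
```

View pics/c6.png

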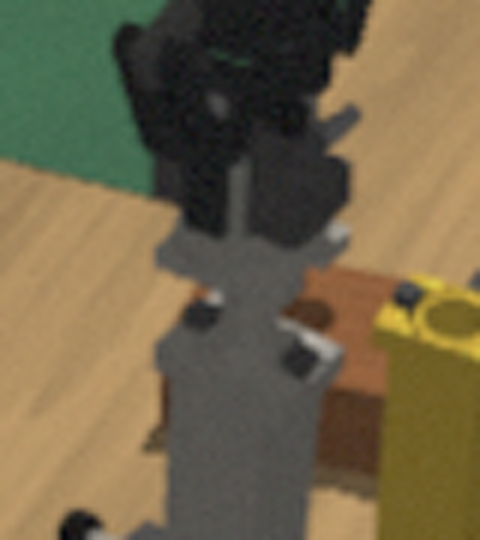

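Crop: the shank end at about (245,320) sits between the dogs at (204,315) and (303,357). Lower it with force checks.

{"op": "jog_arm", "data": {
  "plan": [
    [0,0,-0.003,0],
    [0,0,-0.003,0]
  ]
}}

```text
time: 15.8
tool_pos: [458.7, 61.4, 295.6]
ee_rot: [[-0.192, -0.981, 0.012], [-0.981, 0.192, 0.002], [-0.004, -0.011, -1.0]]
wrist_force: [0.0, 0.1, -3.4]
grip_width: 34.9
```

{"op": "jog_arm", "data": {
  "plan": [
    [0,0,-0.003,0],
    [0,0,-0.003,0]
  ]
}}

```text
time: 15.97
tool_pos: [458.9, 61.4, 289.6]
ee_rot: [[-0.191, -0.981, 0.013], [-0.981, 0.191, 0.002], [-0.004, -0.012, -1.0]]
wrist_force: [0.0, -0.2, -3.3]
grip_width: 34.9
```

{"op": "jog_arm", "data": {
  "plan": [
    [0,0,-0.002,0],
    [0,0,-0.002,0]
  ]
}}

```text
time: 16.13
tool_pos: [458.9, 61.4, 284.9]
ee_rot: [[-0.191, -0.981, 0.013], [-0.981, 0.192, 0.002], [-0.004, -0.012, -1.0]]
wrist_force: [-0.4, 0.1, -4.2]
grip_width: 35.0
```

Entering freely (tip about 13 mm in).

{"op": "jog_arm", "data": {
  "plan": [
    [0,0,-0.002,0],
    [0,0,-0.002,0]
  ]
}}

```text
time: 16.3
tool_pos: [458.9, 61.4, 280.4]
ee_rot: [[-0.191, -0.981, 0.013], [-0.981, 0.192, 0.002], [-0.004, -0.012, -1.0]]
wrist_force: [-0.4, 0.5, -3.3]
grip_width: 35.0
```

{"op": "jog_arm", "data": {
  "plan": [
    [0,0,-0.002,0],
    [0,0,-0.002,0]
  ]
}}

```text
time: 16.47
tool_pos: [458.9, 61.4, 276.0]
ee_rot: [[-0.192, -0.981, 0.013], [-0.981, 0.192, 0.002], [-0.004, -0.012, -1.0]]
wrist_force: [0.8, 0.4, -3.0]
grip_width: 34.8
```

{"op": "jog_arm", "data": {
  "plan": [
    [0,0,-0.002,0],
    [0,0,-0.002,0]
  ]
}}

```text
time: 16.63
tool_pos: [458.9, 61.4, 271.6]
ee_rot: [[-0.191, -0.981, 0.013], [-0.981, 0.192, 0.002], [-0.004, -0.012, -1.0]]
wrist_force: [-0.6, -0.4, -2.7]
grip_width: 35.0
```

{"op": "jog_arm", "data": {
  "plan": [
    [0,0,-0.002,0]
  ]
}}

```text
time: 16.72
tool_pos: [458.9, 61.4, 269.3]
ee_rot: [[-0.192, -0.981, 0.013], [-0.981, 0.192, 0.002], [-0.004, -0.012, -1.0]]
wrist_force: [0.7, -0.4, -2.4]
grip_width: 35.1
```

{"op": "jog_arm", "data": {
  "plan": [
    [0,0,-0.002,0]
  ]
}}

```text
time: 16.8
tool_pos: [459.0, 61.4, 267.2]
ee_rot: [[-0.191, -0.981, 0.013], [-0.981, 0.192, 0.002], [-0.004, -0.012, -1.0]]
wrist_force: [-0.3, 0.5, -3.1]
grip_width: 34.8
```

{"op": "jog_arm", "data": {
  "plan": [
    [0,0,-0.0015,0]
  ]
}}

```text
time: 16.88
tool_pos: [458.8, 61.4, 265.4]
ee_rot: [[-0.191, -0.981, 0.012], [-0.981, 0.192, 0.002], [-0.004, -0.012, -1.0]]
wrist_force: [0.1, 0.7, -2.7]
grip_width: 34.9
```

{"op": "jog_arm", "data": {
  "plan": [
    [0,0,-0.0015,0]
  ]
}}

```text
time: 16.97
tool_pos: [458.8, 61.5, 263.9]
ee_rot: [[-0.191, -0.981, 0.013], [-0.981, 0.191, 0.002], [-0.004, -0.012, -1.0]]
wrist_force: [-1.9, 0.2, 7.3]
grip_width: 35.0
```

{"op": "jog_arm", "data": {
  "plan": [
    [0,0,-0.0015,0]
  ]
}}

```text
time: 17.05
tool_pos: [459.6, 61.6, 263.7]
ee_rot: [[-0.191, -0.981, 0.015], [-0.982, 0.191, 0.002], [-0.005, -0.015, -1.0]]
wrist_force: [-0.7, 1.2, 10.3]
grip_width: 34.9
```

{"op": "jog_arm", "data": {
  "plan": [
    [0,0,-0.0015,0]
  ]
}}

```text
time: 17.13
tool_pos: [460.5, 61.6, 263.8]
ee_rot: [[-0.191, -0.981, 0.019], [-0.982, 0.191, 0.002], [-0.006, -0.018, -1.0]]
wrist_force: [-0.9, 0.2, 4.6]
grip_width: 35.1
```

Contact at 263.8, against 263.6 predicted for fully home. A firmer press, then release.

{"op": "jog_arm", "data": {
  "plan": [
    [-0.001,0,-0.003,0],
    [-0.001,0,-0.003,0]
  ]
}}

```text
time: 17.3
tool_pos: [461.7, 61.4, 263.3]
ee_rot: [[-0.191, -0.981, 0.029], [-0.981, 0.191, 0.002], [-0.007, -0.028, -1.0]]
wrist_force: [-2.0, -0.4, 11.6]
grip_width: 35.1
```

{"op": "jog_arm", "data": {
  "plan": [
    [0,0,0.001,0],
    [0,0,0,0],
    [0,0,0,0],
    [0,0,0,0],
    [0,0,0,0],
    [0,0,0,0]
  ],
  "jaw": 0
}}

```text
time: 17.8
tool_pos: [463.4, 61.4, 267.2]
ee_rot: [[-0.191, -0.981, 0.036], [-0.981, 0.192, 0.002], [-0.009, -0.034, -0.999]]
wrist_force: [-0.8, -0.6, -0.6]
grip_width: 85.6
```

{"op": "jog_arm", "data": {
  "plan": [
    [0,0,0.01,0],
    [0,0,0.03,0],
    [0,0,0.03,0],
    [0,0,0.03,0],
    [0,-0.02,0.01,0],
    [0,-0.04,0,0],
    [0,-0.04,0,0],
    [0,-0.04,0,0]
  ]
}}

```text
time: 18.47
tool_pos: [460.6, -76.3, 385.8]
ee_rot: [[-0.179, -0.983, 0.034], [-0.984, 0.179, 0.003], [-0.009, -0.033, -0.999]]
wrist_force: [0.7, 0.6, -0.4]
grip_width: 85.2
```

{"op": "jog_arm", "data": {
  "plan": [
    [0,-0.04,0,0],
    [0,-0.04,0,0],
    [0,-0.04,0,0],
    [0,-0.02,0,0],
    [0,0,0,0]
  ]
}}

```text
time: 18.88
tool_pos: [458.1, -229.2, 389.7]
ee_rot: [[-0.183, -0.982, 0.037], [-0.983, 0.183, -0.0], [-0.006, -0.036, -0.999]]
wrist_force: [-0.7, 0.3, -0.2]
grip_width: 85.6
```

```bash
python3 - <<'E'
from h import *
t=snap('top','t6');s=snap('side','s6')
z=lambda i,x,y,w,h,k:cv2.resize(i[y:y+h,x:x+w],None,fx=k,fy=k,interpolation=cv2.INTER_CUBIC)
b=lambda q:cv2.cvtColor(q['pixels'],cv2.COLOR_RGB2BGR)
cv2.imwrite('pics/c7.png',np.hstack([z(b(t),225,195,100,150,4),z(b(s),265,130,100,150,4)]))
q=r.sense();print(q['time'],q['tool_pos'],q['wrist_force'])
E
```

```text
18.9833 [ 458.572021   -226.26431307  389.88237064] [-0.37443458 -0.71025624 -0.13310017]
```

View pics/c7.png

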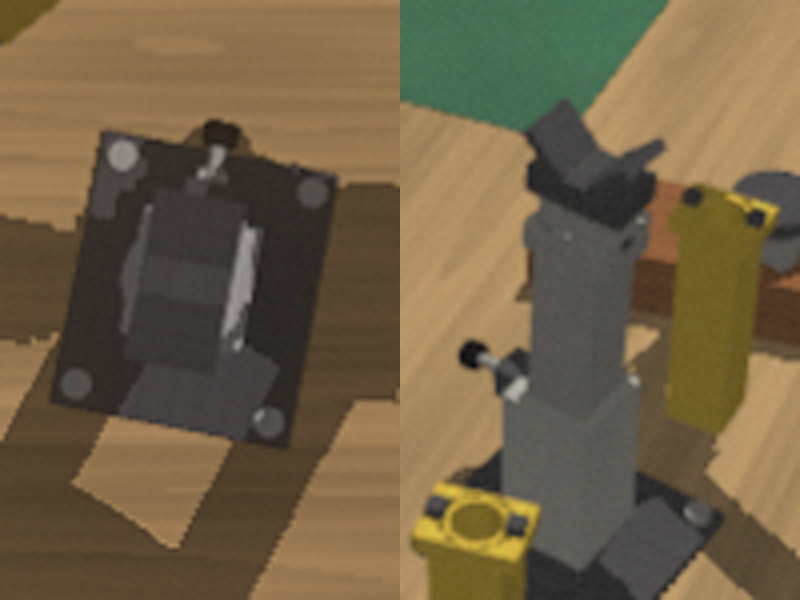

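The saddle's flange sits flush on the column head: crop (590,225), dogs inside the slot, no gap. The column edge is at the same height as before seating (about row 235). In the top view the saddle is square with the stand. Hand in.

```bash
python3 -c "
from rig import r
print(r.sign_off())"
```

```text
the job is handed in; nothing more can be done
None
```

The column is raised four clicks and rests on the fourth notch, and the V saddle is seated in its top. The job is handed in at about 19 s; no verdict was reported.

- **Clicks:** I felt four crests at tool heights of about 163, 176, 189.5 and 202 mm, so the pitch is about 13 mm. When I let the column down, the pawl took its weight at 204.3 mm, about 66 mm above the start.
- **Saddle:** the shank went in freely and stopped at a tool height of 263.8 mm, against 263.6 mm predicted for fully home. A stop on the dogs would have come about 7 mm higher. I pressed it to about 12 N, then let go and moved the arm clear.
- **Last pictures:** by eye, the flange is flush on the column head with the dogs in the slot. The saddle is square with the stand and the column has not dropped. I made no new height measurement after seating.
- **Noticed on the way:**
  - The raised column leaned about 5 mm toward -x in its guide.
  - The gripper tilted up to 0.04 rad while moving down.
  - Neither stopped the seating.

I did not touch the pad head, the yellow look-alikes or the other bystanders.

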